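# Complete the pair on the jar carrier and hold it up level

### The arm

A 6-joint arm with a two-finger parallel gripper is mounted at the origin on a cart in front of the work surface, level with it; the furniture and walls round the work are solid. World frame = base frame: x ahead of the robot, y to its left, z up, the work surface at z = 0. Lengths are in m, angles in degrees, forces in N, time in s.
With the tool pointing down it reaches from about 0.25 to 0.725 m from the base axis. Payload 9.7 kg.
Tool frame: the origin (TCP) lies between the finger pads, 19 mm behind the fingertips; this is the grasp point; z points along the fingers, y is the line along which they close (so a half turn about z gives the same grasp; the last joint's range is limited). The gripper opens to 85 mm and grips with 20 to 120 N. Pads are 22 mm wide; open, the fingers measure 114 mm over their backs; the gripper's body (76 mm by 85 mm) begins 54 mm behind the grasp point. The pads swing forward as they close: fully open they stand 13 mm farther back than shut.
Start: joints at [-69.271, 4.979, 10.078, 95.1, 0, 90], TCP at [0.195, -0.514, 0.25] pointing down, gripper open.
Joint ranges: [-179.16, 179.16], [-48.56, 103.87], [-65.8, 70.77], [-126.05, 130.52], [-82.76, 87.17], [-180, 180]. Speed limits (degrees/s): [127.2, 127.2, 147.25, 180, 180, 180].

### API

Orientations are given as [roll, pitch, yaw] about the fixed x, y, z axes, in that order (R = Rz(yaw) Ry(pitch) Rx(roll)).
In Python, from workcell import bot gives the robot as it stands.
- The arm moves only by the shell command python3 drive.py 'ROWS' [FORCE]. ROWS is one flat JSON list of numbers that holds 1 to 5 rows one after another, with no inner brackets; each row has 5 numbers: dx, dy, dz in m, then a turn about the tool's z in degrees, then the finger opening in m; each row is the pose to reach, as a shift and turn from the pose commanded when the command began, along the tool's axes at that moment; what a row does not reach only later rows make up. A row lasts 1/12 s, in which the tool goes at most 0.0417 m and 7.16 degrees, less where a joint would pass 70% of its speed; a pose out of reach is approached as far as the arm can. The fingers move at their own pace and stop on an object; FORCE is the grip in N (left out, the last holds). Time passes only in rows, so rows that do not move let the fingers close. It prints the time, the measured TCP pose, the force, the opening and the grip force at its end. Input that does not fit is refused with a message, and nothing moves.
- bot.get_obs(): the state, without advancing time (a new reading comes with each control period).
- bot.camera(name): name is "side" or "top" or "wrist"; returns the picture (480x640x3 uint8, blue, green, red); there is no depth.
- bot.camera_info(name): a dict with "mtx" (3x3 intrinsics, pixels), "extrinsics" (4x4, takes a point from camera to world coordinates). Camera axes: x right, y down, z forward; pixel columns grow to the right and rows downward; lengths in m; the calibration is good to about 2 mm. A picture is of the moment at which its call begins: read the wrist's pose just before it. camera_info takes no time and is no camera call; for the wrist camera it gives the pose at the moment of the call.
- bot.job_done(): hands the job in; it is judged then, once.
The state is a dict: "time": time; "q": joint angles; "qd": joint speeds; "joint_efforts": joint torques, N m; "ee_pos": TCP position; "tcp_rot": TCP orientation; "wrist_force": force on the tool from outside, world axes, zero at the start; "torque": the same for the moment, N m; "opening": finger opening in m; "grasp_force": force on a finger pad.
Only numpy, scipy, OpenCV 4.12 (cv2) and the standard library are available. Lean on these libraries where they do the work, as an engineer would, in place of code of your own. Each camera call takes 0.05 s, during which the arm holds its last target. There are 200 camera calls.

### The job

Set the loose specimen jar down, without dropping it, upright on the empty raised seat of the two-place carrier and let go of it; then take the carrier by its bar handle, lift it with both jars straight up about 10 cm clear of the bench, and finish while still holding it there, level and steady. Keep the carrier level and both jars upright all the while, do not shift the carrier about while loading it, and leave the small bottle, the timer and the forceps alone.

Things in the scene. Friction and masses are not known exactly. Their poses are not given: they have to be found in the camera images.
- carrier: two-place jar carrier, loose on the bench, about 0.3 kg: an aluminium base plate on four small feet, 70 mm along its own x, 220 mm along its own y, upper face 12 mm above the bench; on it two raised round seats and, between them, a thin steel post (11 mm) with a black bar handle. Origin: centre of its underside, z up. Its long axis y lies roughly across the bench (within 0.3 rad of world y)
- free_seat (a point): centre of the top face of the empty seat, a round rubber-topped disc 46 mm across (narrower than a jar) at 80 mm along the carrier's +y and 50 mm above the bench; same axes as the carrier
- taken_seat (a point): centre of the top face of the other seat, alike, at 80 mm along the carrier's -y; one jar already stands on it. Behind carrier and jars, from x = 0.61 m on, stand the fixed instruments, whose front edge is 110 mm high on the left and up to 175 mm on the right: keep the gripper clear of them
- handle (a point): centre of the bar handle: a black bar 56 mm long along the carrier's y, 14 mm wide (x) and 18 mm high, its centre 137 mm above the bench over the carrier's middle; same axes as the carrier. Its top, 146 mm, is higher than the lids of seated jars, 119 mm
- loose_jar: specimen jar standing on the bench to the left or right of the carrier: white round body 57 mm across, 56 mm high, with a wider screw lid (yellow) 62 mm across and 13 mm high; 69 mm high in all, 0.05 to 0.12 kg. Origin: centre of its underside, z up
- seated_jar: a second jar of the same kind and size, already standing on the carrier's other seat; 0.05 to 0.12 kg. Origin: centre of its underside, z up
- bottle: bystander: small white reagent bottle, 52 mm across, 89 mm high, standing on the bench on the side of the carrier away from the loose jar. Origin: centre of its underside, z up
- timer: bystander: white lab timer lying on the bench farther to the left, 64 x 68 x 26 mm. Origin: centre of its underside
- forceps: bystander: steel forceps lying flat on the bench farther to the right, 12 x 131 x 9 mm, long along its y. Origin: centre of its underside

How it is judged:
By the outcome, as a careful person would: the job done as asked, in the order asked, and still so for the second after the job is handed in, while the arm keeps its last pose, push and grip.
It also fails if it takes over 58 s, if anything falls off the work surface, if the arm or the gripper's body presses on something with over 40 N, if the wrist force passes 120 N, or if a joint passes its speed limit or range.

## Working session

There is one attempt and no reset: what is moved stays moved. The work goes in short steps, Python scripts to look and compute and a shell command to move; the robot and the scene stay as the last step left them, time stands still between calls to the robot, and variables do not carry over. Pictures are saved under pics/ and viewed, at most 10 in all, crops included, and the job is handed in when it is done.

```bash
ls; mkdir -p pics
python3 - <<'E'
from workcell import bot
import cv2,numpy as np
o=bot.get_obs();print({k:np.round(v,3).tolist() for k,v in o.items()})
for n in("top","side"):
    im=bot.camera(n);cv2.imwrite(f"pics/{n}0.png",im)
    i=bot.camera_info(n);print(n,np.round(i["mtx"],1).tolist(),np.round(i["extrinsics"],3).tolist())
E
```

```text
drive.py
pics
workcell.py
{'time': 0.0, 'q': [-69.271, 5.013, 10.035, 95.1, -0.001, 90.001], 'qd': [0.043, -0.012, -0.009, -0.028, 0.03, -0.07], 'joint_efforts': [0.001, -52.039, 46.481, 0.016, 0.0, -0.0], 'ee_pos': [0.195, -0.514, 0.249], 'tcp_rot': [-179.922, 0.001, 20.728], 'wrist_force': [-0.162, -0.339, 1.573], 'torque': [0.031, 0.017, 0.002], 'grasp_force': 0.0, 'opening': 0.086}
top [[475.8, 0.0, 319.2], [0.0, 475.8, 234.8], [0.0, 0.0, 1.0]] [[-0.016, -0.994, 0.112, 0.341], [-1.0, 0.017, 0.008, 0.017], [-0.01, -0.112, -0.994, 1.459], [0.0, 0.0, 0.0, 1.0]]
side [[528.8, 0.0, 319.7], [0.0, 528.8, 244.7], [0.0, 0.0, 1.0]] [[1.0, -0.006, 0.016, 0.469], [-0.017, -0.466, 0.884, -1.235], [0.002, -0.885, -0.466, 0.791], [0.0, 0.0, 0.0, 1.0]]
```

View pics/top0.png

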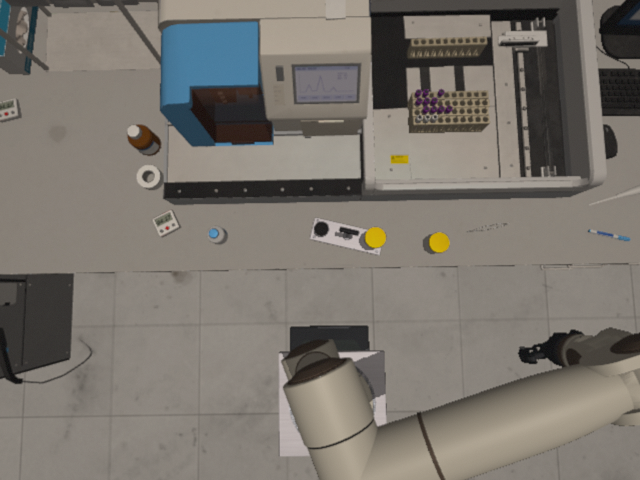

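View pics/side0.png

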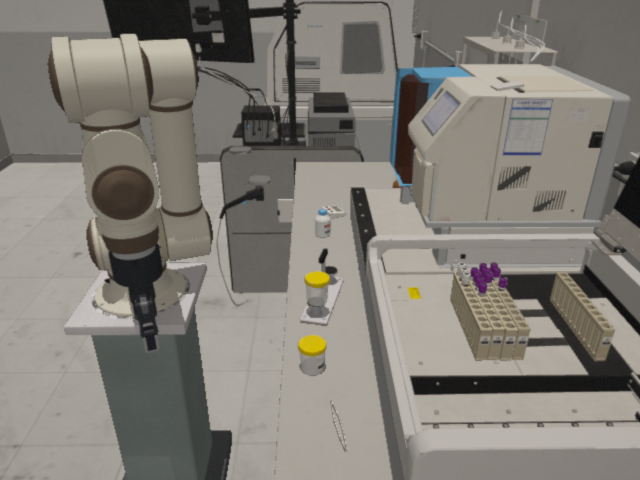

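The top view shows the empty seat at about (321,228), the handle at (348,232), the seated jar's lid at (374,238), the loose jar's lid at (439,242) and the bottle at (217,235). The side view agrees, with the loose jar's lid at (312,346) and the seated one's at (316,280).

```bash
cat > h.py <<'E'
from workcell import bot
import cv2,numpy as np
def ray(n,px,info=None):
    i=info or bot.camera_info(n);M=np.array(i["mtx"]);E=np.array(i["extrinsics"])
    return E[:3,3],E[:3,:3]@np.linalg.solve(M,[px[0],px[1],1.])
def onz(n,px,z,info=None):
    c,d=ray(n,px,info);return c+d*(z-c[2])/d[2]
def blobs(im,lo,hi,box,amin=30):
    x0,y0,x1,y1=box
    m=cv2.inRange(cv2.cvtColor(im[y0:y1,x0:x1],cv2.COLOR_BGR2HSV),lo,hi)
    n,l,s,c=cv2.connectedComponentsWithStats(m)
    out=[]
    for k in range(1,n):
        if s[k,4]>=amin:
            x,y,w,h,a=s[k];out.append((round(c[k][0]+x0,1),round(c[k][1]+y0,1),x+x0,y+y0,w,h,a))
    return out
YL,YH=(20,120,80),(35,255,255)
E
python3 - <<'E'
from h import *
t=cv2.imread("pics/top0.png");s=cv2.imread("pics/side0.png")
yt=blobs(t,YL,YH,(300,205,460,262));print("top yellow",yt)
for b in yt:
    for z in(.069,.119):print(z,onz("top",b[:2],z).round(4))
bt=blobs(t,(0,0,0),(180,255,60),(300,210,400,262),8);print("top dark",bt)
for b in bt:
    for z in(.05,.146):print(z,onz("top",b[:2],z).round(4))
ys=blobs(s,YL,YH,(290,260,340,380));print("side yellow",ys)
for b in ys:
    for z in(.069-.004,.119-.004):print(z,onz("side",b[:2],z).round(4))
print("bottle",onz("top",(217,233),.089))
cv2.imwrite("pics/crop0.png",cv2.resize(np.hstack([t[205:265,295:465]]),None,fx=4.5,fy=4.5,interpolation=cv2.INTER_CUBIC))
E
```

```text
top yellow [(np.float64(374.9), np.float64(237.2), np.int32(365), np.int32(227), np.int32(21), np.int32(21), np.int32(358)), (np.float64(438.7), np.float64(242.1), np.int32(429), np.int32(232), np.int32(21), np.int32(21), np.int32(350))]
0.069 [ 0.4881 -0.1349  0.069 ]
0.119 [ 0.4828 -0.1294  0.119 ]
0.069 [ 0.4704 -0.321   0.069 ]
0.119 [ 0.4658 -0.3088  0.119 ]
top dark [(np.float64(320.8), np.float64(228.7), np.int32(315), np.int32(223), np.int32(13), np.int32(13), np.int32(135)), (np.float64(348.4), np.float64(231.3), np.int32(340), np.int32(228), np.int32(18), np.int32(9), np.int32(83))]
0.05 [0.5184 0.0235 0.05  ]
0.146 [0.5063 0.0231 0.146 ]
0.05 [ 0.5091 -0.0586  0.05  ]
0.146 [ 0.4977 -0.0535  0.146 ]
side yellow [(np.float64(316.9), np.float64(279.0), np.int32(305), np.int32(271), np.int32(25), np.int32(17), np.int32(344)), (np.float64(311.8), np.float64(345.2), np.int32(298), np.int32(335), np.int32(28), np.int32(21), np.int32(477))]
0.065 [ 0.4834 -0.0505  0.065 ]
0.11499999999999999 [ 0.4824 -0.1321  0.115 ]
0.065 [ 0.4689 -0.3239  0.065 ]
0.11499999999999999 [ 0.4689 -0.3866  0.115 ]
bottle [0.50613899 0.3249898  0.089     ]
```

View pics/crop0.png

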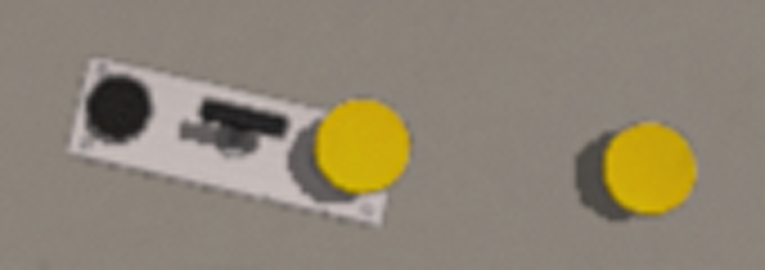

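The crop shows the empty seat (black disc), the handle bar and the seated jar on a line, with the carrier turned about -13°. The loose jar stands clear to the right. One tool yaw of about 77°, closing along the carrier's x, suits both the jar grasp and the handle grasp.

```bash
cat >> h.py <<'E'
def to(p,yaw=77.):
    """shift in tool axes (x,y,z) and turn about tool z to reach p, yaw"""
    from scipy.spatial.transform import Rotation as R
    o=bot.get_obs();r=R.from_euler("xyz",o["tcp_rot"],degrees=True)
    print("shift",r.inv().apply(np.array(p)-o["ee_pos"]).round(4),"turn",round(float((o["tcp_rot"][2]-yaw+180)%360-180),1),"pos",np.round(o["ee_pos"],4),"t",round(o["time"],2))
E
python3 drive.py '[0.04,-0.01,0,-7,0.085,0.08,-0.02,0,-14,0.085,0.12,-0.03,0,-21,0.085,0.16,-0.04,0,-28,0.085,0.2,-0.05,0,-35,0.085]' 40
python3 -c "
from h import *
to([.4697,-.322,.18])
i=bot.camera_info('wrist');print(np.round(i['extrinsics'],3).tolist(),bot.get_obs()['q'])"
```

```text
time: 0.52
ee_pos: [0.3652, -0.3955, 0.2497]
tcp_rot: [-180.0, -0.0, 56.0]
wrist_force: [0.3, -0.2, 0.8]
opening: 0.0851
grasp_force: 0.0
shift [0.1193 0.0457 0.0697] turn -21.0 pos [ 0.3652 -0.3955  0.2497] t 0.52
[[0.829, -0.531, -0.174, 0.41], [-0.559, -0.788, -0.257, -0.33], [-0.001, 0.311, -0.951, 0.374], [0.0, 0.0, 0.0, 1.0]] [-4.72806838e+01  3.37070695e+00  8.34547922e+00  9.49958403e+01
  5.62443663e-04  7.66745969e+01]
```

```bash
python3 drive.py '[0.04,0.015,0.02,-7,0.085,0.08,0.03,0.04,-14,0.085,0.12,0.0457,0.07,-21,0.085,0.12,0.0457,0.07,-21,0.085,0.12,0.0457,0.07,-21,0.085]'
python3 - <<'E'
from h import *
to([.4697,-.322,.18])
i=bot.camera_info('wrist');im=bot.camera('wrist');cv2.imwrite("pics/w1.png",im)
for b in blobs(im,YL,YH,(0,0,640,480),200):print(b,onz('wrist',(b[2]+b[4]/2-.5,b[3]+b[5]/2-.5),.069,i).round(4),onz('wrist',b[:2],.069,i).round(4))
E
```

```text
time: 0.93
ee_pos: [0.4709, -0.3203, 0.176]
tcp_rot: [-179.7, -0.1, 77.0]
wrist_force: [0.1, -0.1, -0.6]
opening: 0.0853
grasp_force: 0.0
shift [-0.0019 -0.0008 -0.004 ] turn -0.0 pos [ 0.4709 -0.3203  0.176 ] t 0.93
(np.float64(315.4), np.float64(247.7), np.int32(269), np.int32(202), np.int32(94), np.int32(92), np.int32(6722)) [ 0.4685 -0.3197  0.069 ] [ 0.4684 -0.3198  0.069 ]
```

View pics/w1.png

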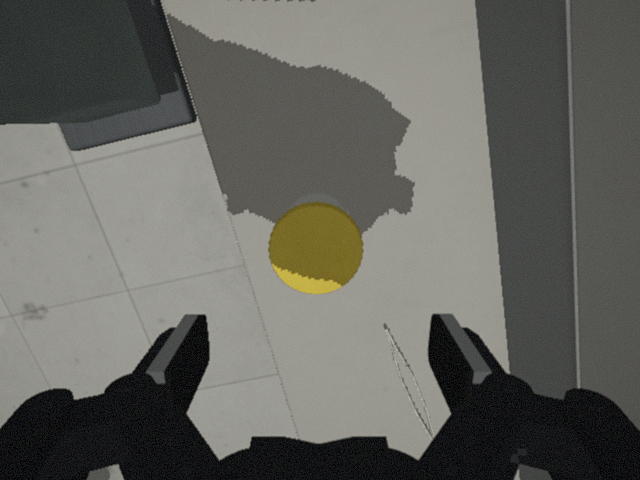

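The wrist view shows the lid centred at (316,248) between the open fingers, and the forceps lie flat and clear at right, with a tip at (387,325). I go down to the lid.

```bash
python3 drive.py '[0,-0.0018,0.035,0,0.085,0,-0.0018,0.07,0,0.085,0,-0.0018,0.1,0,0.085,0,-0.0018,0.12,0,0.085,0,-0.0018,0.12,0,0.085]'
python3 drive.py '[0,0,0,0,0.066,0,0,0,0,0.05,0,0,0,0,0.05,0,0,0,0,0.05,0,0,0,0,0.05]' 40
python3 drive.py '[0,0,0,0,0.05,0,0,0,0,0.05,0,0,0,0,0.05,0,0,0,0,0.05,0,0,0,0,0.05]' 40
```

```text
time: 1.4
ee_pos: [0.4649, -0.3226, 0.0561]
tcp_rot: [-179.7, -0.1, 76.6]
wrist_force: [-1.3, 1.1, -0.7]
opening: 0.0847
grasp_force: 0.0
time: 1.82
ee_pos: [0.4685, -0.3241, 0.0627]
tcp_rot: [179.8, 0.1, 76.7]
wrist_force: [-2.5, -0.4, 6.6]
opening: 0.0609
grasp_force: 43.8
time: 2.23
ee_pos: [0.4685, -0.324, 0.0627]
tcp_rot: [179.8, 0.1, 76.7]
wrist_force: [-2.6, -0.1, 8.1]
opening: 0.0604
grasp_force: 43.8
```

```bash
python3 drive.py '[0,0,-0.01,0,0.05,0,0,-0.03,0,0.05,0,0,-0.06,0,0.05,0,0,-0.1,0,0.05,0,0,-0.13,0,0.05]' 40
python3 drive.py '[0,0,-0.03,0,0.05,0,0,-0.05,0,0.05,0,0,-0.06,0,0.05,0,0,-0.06,0,0.05,0,0,-0.06,0,0.05]'
python3 - <<'E'
from h import *
i=bot.camera_info('wrist');im=bot.camera('wrist');s=bot.camera('side')
cv2.imwrite("pics/w2s2.png",np.hstack([cv2.resize(im,(400,300)),cv2.resize(s[180:420,200:520],(400,300))]))
o=bot.get_obs();zt=o["ee_pos"][2]+.0085
for b in blobs(im,YL,YH,(0,0,640,480),200):print(b,(onz('wrist',(b[2]+b[4]/2-.5,b[3]+b[5]/2-.5),zt,i)-o["ee_pos"]).round(4))
for b in blobs(s,YL,YH,(280,180,400,360)):
    c,d=ray("side",b[:2]);print("side",b,(c+d*(-.322-c[1])/d[1]).round(4))
to([.518,.0235,.25],76.9)
E
```

```text
time: 2.65
ee_pos: [0.4676, -0.323, 0.1941]
tcp_rot: [179.9, 0.0, 76.7]
wrist_force: [-0.3, -1.1, -1.1]
opening: 0.0605
grasp_force: 43.5
time: 3.07
ee_pos: [0.4677, -0.323, 0.2498]
tcp_rot: [180.0, 0.0, 76.7]
wrist_force: [0.2, -0.2, -0.4]
opening: 0.0606
grasp_force: 43.5
(np.float64(318.3), np.float64(335.1), np.int32(233), np.int32(256), np.int32(171), np.int32(158), np.int32(20847)) [0.0018 0.0064 0.0085]
side (np.float64(311.2), np.float64(271.4), np.int32(296), np.int32(262), np.int32(30), np.int32(20), np.int32(486)) [ 0.4687 -0.322   0.2493]
shift [ 0.3486 -0.0301 -0.0013] turn -0.2 pos [ 0.4673 -0.3227  0.2483] t 3.17
```

View pics/w2s2.png

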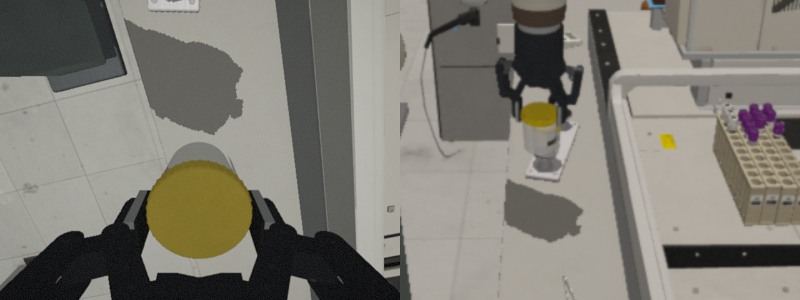

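The jar is held upright in the fingers, with its lid at (199,209) in the left half. I carry it toward the carrier at 25 cm, well above the handle.

```bash
python3 drive.py '[0.01,-0.003,0,0,0.05,0.03,-0.006,0,0,0.05,0.055,-0.01,0,0,0.05,0.08,-0.015,0,0,0.05,0.105,-0.02,0,0,0.05]'
python3 drive.py '[0.025,-0.002,0,0,0.05,0.05,-0.004,0,0,0.05,0.075,-0.006,0,0,0.05,0.1,-0.008,0,0,0.05,0.12,-0.01,0,0,0.05]'
python3 drive.py '[0.013,0,0,0,0.05,0.02,0,0,0,0.05,0.025,0,0,0,0.05,0.025,0,0,0,0.05,0.025,0,0,0,0.05]'
python3 - <<'E'
from h import *
to([.518,.0235,.25],76.9)
i=bot.camera_info('wrist');im=bot.camera('wrist');cv2.imwrite("pics/w3.png",im)
for b in blobs(im,(0,0,0),(180,255,70),(0,0,640,330),300):print(b,onz('wrist',(b[2]+b[4]/2-.5,b[3]+b[5]/2-.5),.05,i).round(4))
o=bot.get_obs()
for b in blobs(im,YL,YH,(0,0,640,480),200):print(b,(onz('wrist',(b[2]+b[4]/2-.5,b[3]+b[5]/2-.5),o["ee_pos"][2]+.0063,i)-o["ee_pos"]).round(4))
E
```

```text
time: 3.58
ee_pos: [0.4716, -0.2144, 0.2487]
tcp_rot: [-179.9, -0.0, 76.7]
wrist_force: [-0.6, -0.3, -0.5]
opening: 0.0605
grasp_force: 43.5
time: 4.0
ee_pos: [0.4894, -0.0948, 0.2489]
tcp_rot: [-179.9, -0.0, 76.8]
wrist_force: [-0.6, -0.0, -1.8]
opening: 0.0605
grasp_force: 43.5
time: 4.42
ee_pos: [0.4956, -0.073, 0.2497]
tcp_rot: [-180.0, 0.0, 76.7]
wrist_force: [0.7, -0.5, -0.2]
opening: 0.0606
grasp_force: 43.5
shift [ 0.099  -0.0003 -0.0004] turn -0.2 pos [ 0.4956 -0.073   0.2497] t 4.42
(np.float64(516.7), np.float64(126.4), np.int32(450), np.int32(0), np.int32(190), np.int32(245), np.int32(21190)) [ 0.69  -0.042  0.05 ]
(np.float64(317.4), np.float64(91.0), np.int32(290), np.int32(62), np.int32(55), np.int32(59), np.int32(2477)) [0.5169 0.0229 0.05  ]
(np.float64(171.0), np.float64(125.9), np.int32(84), np.int32(82), np.int32(136), np.int32(124), np.int32(3526)) [0.3756 0.0151 0.05  ]
(np.float64(315.2), np.float64(199.9), np.int32(304), np.int32(173), np.int32(23), np.int32(55), np.int32(1138)) [ 0.4951 -0.0616  0.05  ]
(np.float64(318.4), np.float64(335.2), np.int32(233), np.int32(256), np.int32(171), np.int32(158), np.int32(20900)) [0.0013 0.0066 0.0063]
(np.float64(625.1), np.float64(350.7), np.int32(611), np.int32(333), np.int32(29), np.int32(37), np.int32(960)) [ 0.1063 -0.0251  0.0063]
```

View pics/w3.png

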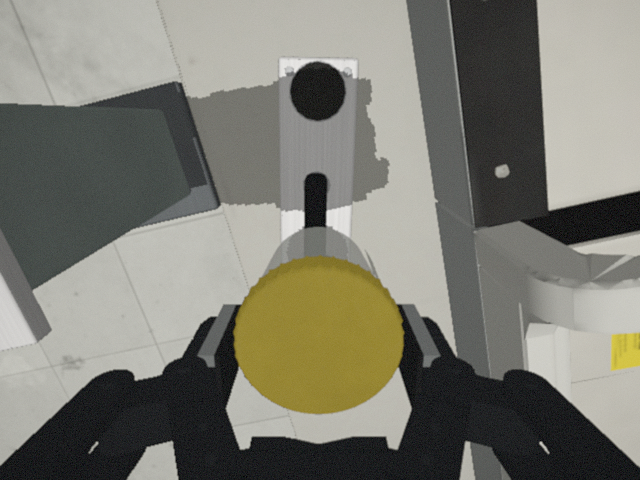

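The wrist view shows the carrier in line with the tool: the seat is at (317,91), the handle at (316,190) and the held lid at (318,335). The wrist view puts the seat at (0.517, 0.023), which agrees with the top view.

```bash
python3 drive.py '[0.015,0,0,0,0.05,0.04,0,0,0,0.05,0.065,0,0,0,0.05,0.085,-0.001,0,0,0.05,0.093,-0.001,0,0,0.05]'
python3 drive.py '[0,0,0,0,0.05,0,0,0.015,0,0.05,0,0,0.04,0,0.05,0,0,0.065,0,0.05,0,0,0.09,0,0.05]'
python3 drive.py '[0,0,0.015,0,0.05,0,0,0.025,0,0.05,0,0,0.031,0,0.05,0,0,0.034,0,0.05,0,0,0.034,0,0.05]'
python3 drive.py '[0,0,0,0,0.05,0,0,0,0,0.05,0,0,0,0,0.05,0,0,0,0,0.05]'
python3 - <<'E'
from h import *
im=bot.camera('side');cv2.imwrite("pics/s4.png",cv2.resize(im[200:340,240:400],None,fx=4,fy=4,interpolation=cv2.INTER_CUBIC))
E
```

```text
time: 4.88
ee_pos: [0.5164, 0.0191, 0.2498]
tcp_rot: [-180.0, -0.0, 76.7]
wrist_force: [-0.1, -0.3, -0.6]
opening: 0.0605
grasp_force: 43.5
time: 5.3
ee_pos: [0.5161, 0.0165, 0.1591]
tcp_rot: [180.0, 0.0, 76.7]
wrist_force: [0.6, 0.3, -0.4]
opening: 0.0607
grasp_force: 43.5
time: 5.72
ee_pos: [0.5163, 0.0175, 0.1262]
tcp_rot: [180.0, 0.0, 76.7]
wrist_force: [0.4, 0.7, -1.3]
opening: 0.0608
grasp_force: 43.6
time: 6.05
ee_pos: [0.5165, 0.018, 0.1266]
tcp_rot: [179.9, -0.0, 76.7]
wrist_force: [-0.5, 0.9, -0.4]
opening: 0.0604
grasp_force: 43.6
```

View pics/s4.png

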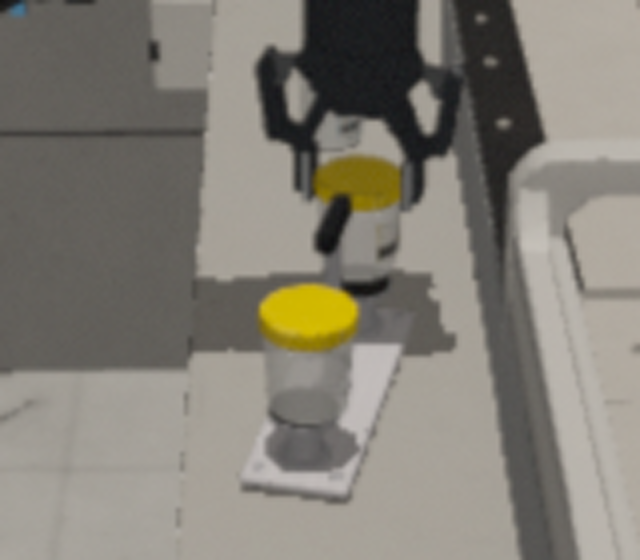

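The side view shows the jar upright just above the black seat (seat at about (362,283) in the crop, jar at (358,225)). I lower it in small steps while watching the force.

```bash
python3 drive.py '[0,0,0.004,0,0.05,0,0,0.008,0,0.05,0,0,0.01,0,0.05,0,0,0.01,0,0.05,0,0,0.01,0,0.05]'|sed -n '2p;4p'
for k in 1; do python3 drive.py '[0,0,0.001,0,0.05,0,0,0.002,0,0.05,0,0,0.002,0,0.05,0,0,0.002,0,0.05]'|sed -n '2p;4p'; done
python3 drive.py '[0,0,0.001,0,0.05,0,0,0.0015,0,0.05,0,0,0.0015,0,0.05,0,0,0.0015,0,0.05]'|sed -n '2p;4p'
```

```text
ee_pos: [0.516, 0.018, 0.1157]
wrist_force: [-0.3, -1.2, -0.2]
ee_pos: [0.5162, 0.018, 0.114]
wrist_force: [-1.0, -0.0, -0.2]
ee_pos: [0.5163, 0.018, 0.1128]
wrist_force: [-1.0, -0.4, 2.5]
```

```bash
python3 drive.py '[0,0,0.0005,0,0.05,0,0,0.0005,0,0.05,0,0,0.0005,0,0.05,0,0,0.0005,0,0.05]'|sed -n '2p;4p'
python3 - <<'E'
from h import *
F=[]
for _ in range(4):
    im=bot.camera('top');F.append(bot.get_obs()["wrist_force"])
print(np.mean(F,0).round(2))
for b in blobs(im,YL,YH,(290,205,460,262)):print(b,onz("top",b[:2],.119).round(4))
E
```

```text
ee_pos: [0.5163, 0.018, 0.1127]
wrist_force: [-2.1, 0.7, 6.4]
[-2.24  0.15  5.96]
(np.float64(375.0), np.float64(237.1), np.int32(365), np.int32(227), np.int32(21), np.int32(21), np.int32(361)) [ 0.4831 -0.1297  0.119 ]
```

The jar has touched the seat (about 6 N), and the carrier has not moved. I release it and rise.

```bash
python3 drive.py '[0,0,0,0,0.064,0,0,0,0,0.068,0,0,0,0,0.075,0,0,0,0,0.085,0,0,0,0,0.085]'
python3 drive.py '[0,0,0,0,0.085,0,0,0,0,0.085,0,0,-0.015,0,0.085,0,0,-0.04,0,0.085,0,0,-0.07,0,0.085]'
python3 drive.py '[0,0,-0.02,0,0.085,0,0,-0.04,0,0.085,0,0,-0.05,0,0.085,0,0,-0.05,0,0.085]'
python3 - <<'E'
from h import *
w=bot.camera('wrist');i=bot.camera_info('wrist');s=bot.camera('side')
for b in blobs(w,YL,YH,(0,0,640,480),500):print(b,onz('wrist',b[:2],.119,i).round(4))
for b in blobs(s,YL,YH,(280,200,400,360)):print("side",b,onz("side",b[:2],.115).round(4))
for b in blobs(w,(0,0,0),(180,255,70),(200,200,440,420),100):print(b,onz('wrist',b[:2],.146,i).round(4))
cv2.imwrite("pics/w5s5.png",np.hstack([cv2.resize(w,(400,300)),cv2.resize(s[200:320,240:400],(400,300))]))
to([.500,-.0535,.2],76.9)
E
```

```text
time: 8.13
ee_pos: [0.5161, 0.018, 0.1118]
tcp_rot: [-180.0, 0.0, 76.7]
wrist_force: [-0.2, -0.0, 0.2]
opening: 0.0851
grasp_force: 0.0
time: 8.55
ee_pos: [0.5153, 0.0179, 0.1813]
tcp_rot: [-179.8, 0.0, 76.7]
wrist_force: [0.5, 0.6, -1.0]
opening: 0.0851
grasp_force: 0.0
time: 8.88
ee_pos: [0.517, 0.018, 0.2341]
tcp_rot: [179.8, -0.0, 76.7]
wrist_force: [-0.4, 0.1, -0.8]
opening: 0.0849
grasp_force: 0.0
(np.float64(316.2), np.float64(237.3), np.int32(271), np.int32(192), np.int32(91), np.int32(91), np.int32(6358)) [0.5163 0.0228 0.119 ]
(np.float64(316.6), np.float64(418.3), np.int32(278), np.int32(389), np.int32(77), np.int32(55), np.int32(3255)) [ 0.4829 -0.1188  0.119 ]
side (np.float64(330.4), np.float64(249.6), np.int32(319), np.int32(244), np.int32(22), np.int32(13), np.int32(199)) [0.5207 0.0186 0.115 ]
side (np.float64(316.6), np.float64(278.9), np.int32(304), np.int32(271), np.int32(26), np.int32(17), np.int32(355)) [ 0.4817 -0.1316  0.115 ]
(np.float64(203.3), np.float64(345.3), np.int32(200), np.int32(315), np.int32(9), np.int32(66), np.int32(454)) [ 0.4322 -0.0222  0.146 ]
(np.float64(434.8), np.float64(346.0), np.int32(429), np.int32(314), np.int32(11), np.int32(72), np.int32(612)) [ 0.5749 -0.0566  0.146 ]
(np.float64(315.5), np.float64(358.1), np.int32(305), np.int32(318), np.int32(36), np.int32(81), np.int32(1677)) [ 0.4992 -0.0478  0.146 ]
shift [-0.0733  0.0006  0.0312] turn -0.2 pos [0.5162 0.018  0.2312] t 8.98
```

View pics/w5s5.png

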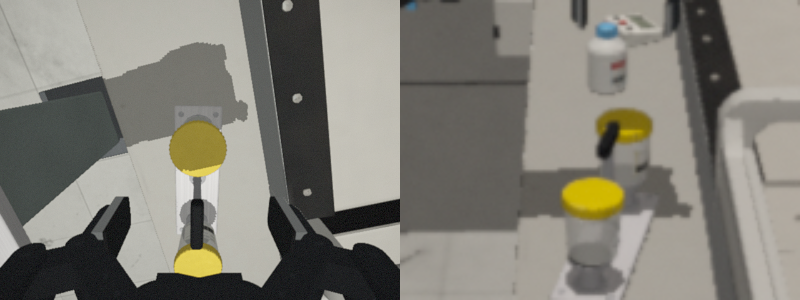

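Both jars stand upright, with the new lid at (0.516, 0.023), centred on its seat. The handle is at about (197,225) in the left half. I move over the handle.

```bash
python3 drive.py '[-0.015,0,0,0,0.085,-0.035,0,0,0,0.085,-0.06,0,0,0,0.085,-0.0735,0,0,-0.2,0.085,-0.0735,0,0,-0.2,0.085]'
python3 drive.py '[0,0,0,0,0.085,0,0,0,0,0.085,0,0,0,0,0.085]'
python3 - <<'E'
from h import *
to([.4996,-.0534,.136],76.9)
w=bot.camera('wrist');i=bot.camera_info('wrist')
cv2.imwrite("pics/w6.png",w)
for b in blobs(w,YL,YH,(0,0,640,480),300):print(b,onz('wrist',b[:2],.119,i).round(4))
for b in blobs(w,(0,0,0),(180,255,70),(240,100,400,330),100):print(b,onz('wrist',(b[2]+b[4]/2,b[3]+b[5]/2),.146,i).round(4))
E
```

```text
time: 9.4
ee_pos: [0.4983, -0.0554, 0.2302]
tcp_rot: [-179.9, 0.0, 76.8]
wrist_force: [-0.2, -0.2, -0.3]
opening: 0.085
grasp_force: 0.0
time: 9.65
ee_pos: [0.4993, -0.0529, 0.2314]
tcp_rot: [-180.0, -0.0, 77.0]
wrist_force: [-0.4, 0.2, 0.8]
opening: 0.0849
grasp_force: 0.0
shift [-0.0004  0.0005  0.0954] turn 0.1 pos [ 0.4993 -0.0529  0.2314] t 9.65
(np.float64(318.9), np.float64(122.0), np.int32(268), np.int32(69), np.int32(103), np.int32(107), np.int32(8419)) [0.5167 0.0213 0.119 ]
(np.float64(317.6), np.float64(345.0), np.int32(276), np.int32(305), np.int32(84), np.int32(80), np.int32(5233)) [ 0.4816 -0.1263  0.119 ]
(np.float64(316.8), np.float64(258.3), np.int32(305), np.int32(211), np.int32(39), np.int32(93), np.int32(2085)) [ 0.5029 -0.0526  0.146 ]
```

View pics/w6.png

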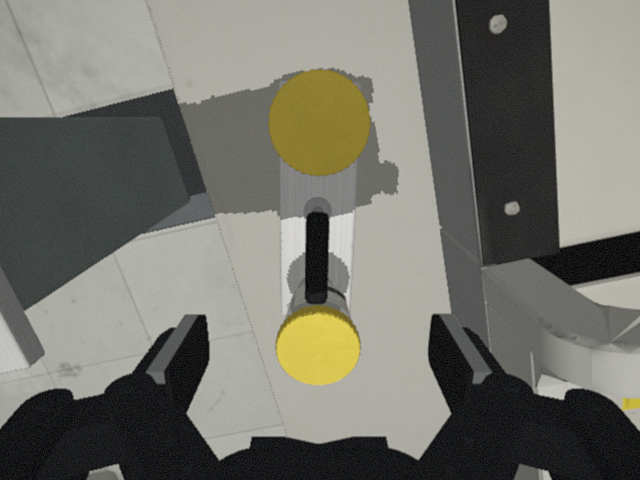

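The bar runs from (317,211) to (317,303), centred between the fingers (midpoint column about 318). I descend and grip.

```bash
python3 drive.py '[0,0,0.02,0,0.085,0,0,0.045,0,0.085,0,0,0.07,0,0.085,0,0,0.088,0,0.085,0,0,0.095,0,0.085]'
python3 drive.py '[0,0,0,0,0.085,0,0,0,0,0.07,0,0,0,0,0.05,0,0,0,0,0.04,0,0,0,0,0.03]' 40
python3 drive.py '[0,0,0,0,0.025,0,0,0,0,0.02,0,0,0,0,0.016,0,0,0,0,0.012,0,0,0,0,0.01]' 40
python3 drive.py '[0,0,0,0,0.005,0,0,0,0,0.005,0,0,0,0,0.0,0,0,0,0,0.0,0,0,0,0,0.0]' 40
```

```text
time: 10.12
ee_pos: [0.4982, -0.0528, 0.134]
tcp_rot: [-179.8, 0.0, 77.0]
wrist_force: [-0.4, 0.7, 0.1]
opening: 0.085
grasp_force: 0.0
time: 10.53
ee_pos: [0.4998, -0.0536, 0.1381]
tcp_rot: [179.9, -0.0, 76.9]
wrist_force: [0.7, 0.1, -0.5]
opening: 0.0384
grasp_force: 0.0
time: 10.95
ee_pos: [0.4993, -0.0536, 0.1371]
tcp_rot: [180.0, 0.0, 76.9]
wrist_force: [-1.0, -1.1, 2.0]
opening: 0.0134
grasp_force: 40.4
time: 11.37
ee_pos: [0.4993, -0.0536, 0.1371]
tcp_rot: [180.0, 0.0, 76.9]
wrist_force: [-1.2, 0.0, 2.7]
opening: 0.0133
grasp_force: 40.5
```

Gripped. I firm up the grip and lift slowly.

```bash
python3 drive.py '[0,0,0,0,0,0,0,0,0,0,0,0,0,0,0,0,0,0,0,0]' 110
python3 drive.py '[0,0,-0.001,0,0,0,0,-0.004,0,0,0,0,-0.008,0,0,0,0,-0.013,0,0,0,0,-0.019,0,0]'
python3 drive.py '[0,0,-0.006,0,0,0,0,-0.012,0,0,0,0,-0.018,0,0,0,0,-0.024,0,0,0,0,-0.03,0,0]'
python3 drive.py '[0,0,-0.006,0,0,0,0,-0.012,0,0,0,0,-0.018,0,0,0,0,-0.024,0,0,0,0,-0.03,0,0]'
python3 drive.py '[0,0,-0.006,0,0,0,0,-0.012,0,0,0,0,-0.017,0,0,0,0,-0.02,0,0,0,0,-0.021,0,0]'
python3 drive.py '[0,0,0,0,0,0,0,0,0,0,0,0,0,0,0,0,0,0,0,0,0,0,0,0,0]'
python3 - <<'E'
from h import *
s=bot.camera('side');w=bot.camera('wrist');i=bot.camera_info('wrist');t=bot.camera('top')
for n,im,bx in(("side",s,(280,160,400,360)),("wrist",w,(0,0,640,480)),("top",t,(290,190,460,262))):
    for b in blobs(im,YL,YH,bx,100):print(n,b)
cv2.imwrite("pics/w7.png",np.hstack([cv2.resize(w,(400,300)),cv2.resize(s[140:320,220:460],(400,300))]))
E
```

```text
time: 11.7
ee_pos: [0.4994, -0.0536, 0.1373]
tcp_rot: [180.0, 0.0, 76.9]
wrist_force: [-1.4, -0.0, 5.1]
opening: 0.0122
grasp_force: 107.5
time: 12.12
ee_pos: [0.4991, -0.0535, 0.156]
tcp_rot: [-179.9, 0.0, 76.9]
wrist_force: [0.0, -0.4, -4.3]
opening: 0.0119
grasp_force: 107.3
time: 12.53
ee_pos: [0.4994, -0.0536, 0.1867]
tcp_rot: [180.0, -0.0, 76.9]
wrist_force: [-0.2, -0.2, -5.2]
opening: 0.0122
grasp_force: 107.3
time: 12.95
ee_pos: [0.4993, -0.0536, 0.2166]
tcp_rot: [180.0, -0.0, 76.9]
wrist_force: [1.1, -0.2, -4.3]
opening: 0.0122
grasp_force: 107.3
time: 13.37
ee_pos: [0.4995, -0.0536, 0.2376]
tcp_rot: [180.0, -0.0, 76.9]
wrist_force: [-0.5, 0.6, -4.0]
opening: 0.0123
grasp_force: 107.3
time: 13.78
ee_pos: [0.4992, -0.0536, 0.2368]
tcp_rot: [-180.0, 0.0, 76.9]
wrist_force: [0.4, -0.5, -5.3]
opening: 0.0121
grasp_force: 107.3
side (np.float64(317.5), np.float64(243.1), np.int32(305), np.int32(236), np.int32(26), np.int32(16), np.int32(340))
wrist (np.float64(318.8), np.float64(123.3), np.int32(235), np.int32(35), np.int32(169), np.int32(177), np.int32(22996))
wrist (np.float64(628.1), np.float64(395.0), np.int32(618), np.int32(388), np.int32(22), np.int32(16), np.int32(289))
wrist (np.float64(318.6), np.float64(426.2), np.int32(292), np.int32(402), np.int32(54), np.int32(42), np.int32(1572))
top (np.float64(321.4), np.float64(220.8), np.int32(311), np.int32(210), np.int32(21), np.int32(23), np.int32(385))
```

View pics/w7.png

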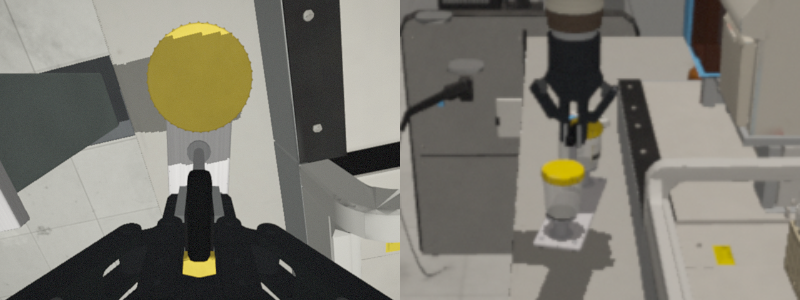

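The view shows the carrier held by its bar, with both jars upright. I check level numerically and confirm it is steady.

```bash
python3 drive.py '[0,0,0,0,0,0,0,0,0,0,0,0,0,0,0,0,0,0,0,0,0,0,0,0,0]'|sed -n '1,4p'
python3 - <<'E'
from h import *
def zat(n,px,y,i=None):
    c,d=ray(n,px,i);return (c+d*(y-c[1])/d[1]).round(4)
s=bot.camera('side');i=bot.camera_info('wrist');w=bot.camera('wrist')
print("near lid",zat("side",blobs(s,YL,YH,(280,160,400,260),100)[0][:2],-.1315),"expect z .2145")
print("far lid",zat("wrist",blobs(w,YL,YH,(200,0,440,300),5000)[0][:2],.0229,i),"expect z .2185")
E
```

```text
time: 14.35
ee_pos: [0.4993, -0.0536, 0.237]
tcp_rot: [-180.0, -0.0, 76.9]
wrist_force: [0.5, -0.9, -3.6]
near lid [ 0.4841 -0.1315  0.2144] expect z .2145
far lid [0.5171 0.0229 0.3112] expect z .2185
```

Run:
```python
from h import *
i=bot.camera_info('wrist');w=bot.camera('wrist');t=bot.camera('top')
print(onz("wrist",blobs(w,YL,YH,(200,0,440,300),5000)[0][:2],.2185,i).round(4),onz("top",blobs(t,YL,YH,(290,190,350,262),100)[0][:2],.2185).round(4))
print(bot.job_done())
```

```text
[0.5168 0.0212 0.2185] [0.5181 0.0208 0.2185]
the job is handed in; nothing more can be done
None
```

I set the loose jar on the empty seat, then lifted the carrier with both jars about 10 cm by its handle; it was level and steady in the grip when I handed the job in at about 14.5 s.

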